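# Set the overhang gauge and slide the shelf board out to it

## Task

Lower the aluminium overhang gauge over the two locating pins beside the white bench until its plate rests flush on the foot, and let go of it. Then take the board that lies on the bench by its grip block and slide it straight out along the bench, without lifting it, until its leading end is level with the gauge's upright fin (stopping within the fin's thickness, touching nothing of the gauge). Out there the board would tip off by itself, so finish while still gripping it, holding it flat and level on the bench; leave everything else on the desk where it is.

Things in the scene. Friction and masses are not known exactly. Their poses are not given: they have to be found in the camera images.
- bench: fixed low white bench, 100 (x) x 220 mm (y), flat top 60 mm above the desk; origin under its middle at desk height, z up; turned by up to 0.22 rad. The board slides out towards -y (robot's right). An aluminium strip 8 mm high runs on along -y to a fixed aluminium foot with two steel pins (130 x 60 mm, 12 mm high, centre at x = -80, y = -285 mm, on the robot's side of the board's path)
- pin_mid (a point): point on the top face of the foot (12 mm above the desk) midway between the two pins; the pins stand 40 mm either side of it along the bench's x, are 10 mm in diameter, rise 22 mm above the foot and taper to 3 mm over their last 8 mm
- bench_edge (a point): middle of the bench top's right-hand edge, over which the board slides out (y = -110 mm, z = 60 mm in the bench's frame)
- gauge: loose aluminium gauge, 0.18 kg, standing at the left: plate 110 (x) x 44 (y) x 8 mm with two 13 mm through holes 40 mm either side of the middle along x, between them an upright fin 44 (x) x 20 mm (y), top 83 mm above the underside; grasp it across the 20 mm. Origin: centre of underside, z up; same either way round. Seated: origin at pin_mid, x along bench x, fin 18 mm clear of a centred board
- board: loose wooden board, about 0.3 kg, lying on the bench: 80 (x) x 270 (y) x 12 mm; origin at the centre of its underside, z up, y along its length. Its leading end (-y) at first overhangs the bench edge by 25 to 55 mm. It balances about 8 mm behind its middle, so it tips beyond about 143 mm of overhang; level with the seated gauge's fin the overhang is 175 mm
- board_end (a point): middle of the board's leading end at its underside (y = -135 mm in the board's frame)
- grip_block (a point): a point in the board's grip block, a wooden block 22 mm wide (board x), 50 mm long (board y) and 35 mm high on top of the board near its rear end, centred at board y = +95 mm; this point is 23 mm above the board's top face and 12 mm below the block's top; grasp the block across its 22 mm
- mouse: white mouse, 114 x 57 x 22 mm, bystander at the right; origin under its middle
- stapler: stapler, 135 x 34 x 48 mm, bystander at the right; origin under its middle
- tape_measure: tape measure, 66 x 76 x 31 mm, bystander behind the bench; origin under its middle
- clip_tin: round tin, 68 mm across, 24 mm high, bystander on the far side of the board's path; origin under its middle
- eraser: eraser, 50 x 23 x 13 mm, bystander behind the bench; origin under its middle

How it is judged:
By the outcome, as a careful person would: the job done as asked, in the order asked, and still so for the second after the job is handed in, while the arm keeps its last pose, push and grip.
It also fails if it takes over 58 s, if anything falls off the work surface, if the arm or the gripper's body presses on something with over 40 N, if the wrist force passes 120 N, or if a joint passes its speed limit or range.

## Robot

A 6-joint arm with a two-finger parallel gripper is mounted at the origin on a cart in front of the work surface, level with it; the furniture and walls round the work are solid. World frame = base frame: x ahead of the robot, y to its left, z up, the work surface at z = 0. Lengths are in mm, angles in rad, forces in N, time in s.
With the tool pointing down it reaches from about 400 to 925 mm from the base axis. Payload 12.5 kg.
Tool frame: the origin (TCP) lies at the very end of the fingers, on their centre line; the grasp point (between the pads) lies 19 mm behind it; z points along the fingers, y is the line along which they close (so a half turn about z gives the same grasp; the last joint's range is limited). The gripper opens to 95 mm and grips with 3 to 60 N. Pads are 20 mm wide; open, the fingers measure 119 mm over their backs; the gripper's body (75 mm by 180 mm) begins 59 mm behind the grasp point.
Start: joints at [1.027, 0.491, 1.559, -0, 1.092, -0.106], TCP at [264.954, 566.08, 214.661] pointing down, gripper open.
Joint ranges: [-3.1, 3.1], [-0.84, 2.19], [0.05, 2.79], [-1.13, 4.28], [0.06, 2.93], [-2.69, 2.69]. Speed limits (rad/s): [2.22, 2.22, 2.79, 3.14, 3.14, 3.14].

## Interface

Orientations are given as [roll, pitch, yaw] about the fixed x, y, z axes, in that order (R = Rz(yaw) Ry(pitch) Rx(roll)).
In Python, from cell import env gives the robot as it stands.
- The arm moves only by the tool tcp_steps, called after "Request:" as name(argument=value, ...) on one line, values as JSON. Schema: {"type":"object","properties":{"motion":{"type":"object","properties":{"tx":{"type":"array","items":{"type":"number"},"minItems":1,"maxItems":5},"ty":{"type":"array","items":{"type":"number"},"minItems":1,"maxItems":5},"tz":{"type":"array","items":{"type":"number"},"minItems":1,"maxItems":5},"rz":{"type":"array","items":{"type":"number"},"minItems":1,"maxItems":5},"finger_gap":{"type":"array","items":{"type":"number"},"minItems":1,"maxItems":5}},"additionalProperties":false,"required":["tx","ty","tz","rz","finger_gap"]},"only":{"type":"string"},"quiet":{"type":"boolean"},"lines":{"type":"string"}},"required":["motion"],"additionalProperties":false}. motion is an object with one list for each field, all of the same length, 1 to 5, a row being the entries at one place: tx, ty, tz (the shift in fractions of the full range, 1 being 20 cm), rz (a turn about the tool's z in parts of the range, where 1.0 means 2 rad), finger_gap (the opening from 0.0 (shut) to 1.0 (fully open)); each row is the pose to reach, as a shift and turn from the pose commanded when the call began, along the tool's axes at that moment; what a row does not reach only later rows make up. A row lasts 1/12 s, in which the tool goes at most 41.7 mm and 0.125 rad, less where a joint would pass 70% of its speed; a pose out of reach is approached as far as the arm can. The fingers move at their own pace and stop on an object; the grip force is fixed at half the most. Time passes only in rows, so rows that do not move let the fingers close. The tool returns the time, the measured TCP pose, the force, the opening and the grip force at its end. only (a regular expression) keeps the lines of the reply that match it, lines (a string "A,B") keeps lines A to B, and quiet returns only ok. No shift or turn number may pass 1 either way. Input that does not fit is refused with a message, and nothing moves.
- env.state(): the state, without advancing time (a new reading comes with each control period).
- env.read_camera(name): name is "side" or "top"; returns (picture, depth): 420x560x3 uint8, red, green, blue; 420x560 float32, mm along the optical axis (not along the pixel's ray), 0 where there is no reading.
- env.camera_info(name): a dict with "vertical_fov" (degrees; the focal length in pixels is half the picture's height over the tangent of half this angle, whatever the lens; pixels are square), "cx", "cy" (the principal point, pixels), "origin" and "attitude" of the camera in the world. Camera axes: x right, y down, z forward; pixel columns grow to the right and rows downward; lengths in mm; the calibration is good to about 2 mm. A picture is of the moment at which its call begins. camera_info takes no time and is no camera call.
- env.job_done(): hands the job in; it is judged then, once.
The state is a dict: "t": time; "joints": joint angles; "qvel": joint speeds; "tau": joint torques, N m; "eef_pos": TCP position; "tcp_rot": TCP orientation; "ft_force": force on the tool from outside, world axes, zero at the start; "moment": the same for the moment, N m; "opening": opening from 0.0 (shut) to 1.0 (fully open); "grip_force": force on a finger pad.
Only numpy, scipy, OpenCV 4.12 (cv2) and the standard library are available. Lean on these libraries where they do the work, as an engineer would, in place of code of your own. Each camera call takes 0.05 s, during which the arm holds its last target. There are 200 camera calls.

## Working session

There is one attempt and no reset: what is moved stays moved. The work goes in short steps, Python scripts to look and compute and a tool call to move; the robot and the scene stay as the last step left them, time stands still between calls to the robot, and variables do not carry over. Pictures are saved under pics/ and viewed, at most 10 in all, crops included, and the job is handed in when it is done.

```bash
ls; mkdir -p pics; python3 - <<'E'
from cell import env
import cv2
print(env.state())
for n in("top","side"):
    p,d=env.read_camera(n);cv2.imwrite(f"pics/{n}0.png",p[...,::-1]);print(n,env.camera_info(n))
E
```

```text
cell.py
pics
{'t': 0.0, 'joints': array([ 1.02740115e+00,  4.91520407e-01,  1.55943066e+00, -2.19215654e-05,
        1.09169207e+00, -1.05606298e-01]), 'qvel': array([-2.43517053e-04, -8.25606264e-04, -1.83517254e-03,  1.11071260e-03,
       -6.11915584e-05, -7.56161456e-04]), 'tau': array([-6.05736773e-05, -6.12658811e+01, -2.58181626e+01,  6.93409634e-02,
        4.82988730e-02, -6.07353945e-05]), 'eef_pos': array([264.82743641, 565.86150637, 214.09254301]), 'tcp_rot': array([-3.14054597e+00, -9.13970200e-05,  2.70381384e+00]), 'ft_force': array([-0.07293019, -0.08857477,  0.5566176 ]), 'moment': array([-0.0521698 ,  0.03476906,  0.02438991]), 'grip_force': 0.0, 'opening': 1.0004973058058915}
top {'vertical_fov': 45.763965594688415, 'cx': 283.11076387564765, 'cy': 210.70931473572264, 'origin': array([ 335.44396428, -127.83945947, 1494.949286  ]), 'attitude': array([-2.97131545,  0.02160077, -1.57775607])}
side {'vertical_fov': 49.52902531500189, 'cx': 275.7480637302296, 'cy': 208.5529050069987, 'origin': array([   3.39346778,  307.90288726, 1276.61400813]), 'attitude': array([-2.59479138, -0.00389805, -2.20564234])}
```

View pics/top0.png

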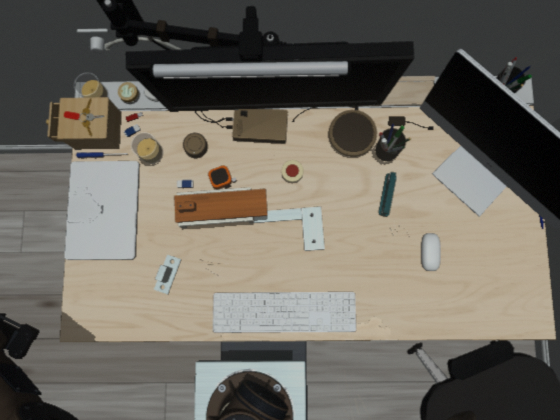

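View pics/side0.png

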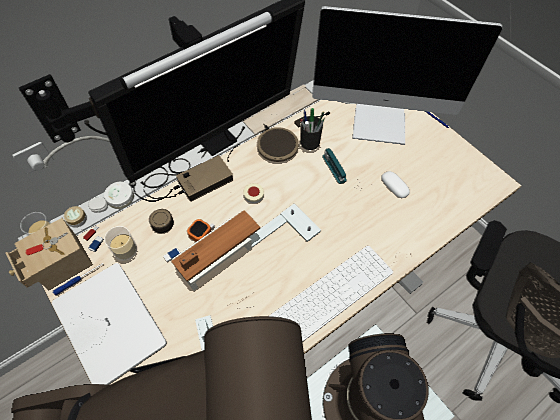

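The top view shows the gauge at (167,275), the board at (220,206) with its grip block at (187,206), and the foot with its pins at about (312,215) and (313,241). I need an enlarged crop.

```bash
cat > h.py <<'E'
from cell import env
import numpy as np, cv2
from scipy.spatial.transform import Rotation as R
def cam(n):
    i=env.camera_info(n); f=210/np.tan(np.radians(i["vertical_fov"]/2))
    return i,f,R.from_euler('xyz',i["attitude"]).as_matrix()
def at_z(n,u,v,z):
    i,f,M=cam(n); r=M@np.array([(u-i["cx"])/f,(v-i["cy"])/f,1]); o=i["origin"]
    return o+r*(z-o[2])/r[2]
def cloud(n,d):
    i,f,M=cam(n); v,u=np.mgrid[:420,:560]
    P=np.stack([(u-i["cx"])/f*d,(v-i["cy"])/f*d,d],-1)
    return P@M.T+i["origin"]
def proj(n,p):
    i,f,M=cam(n); c=M.T@(np.array(p)-i["origin"]); return c[:2]/c[2]*f+[i["cx"],i["cy"]]
def crop(p,x0,y0,x1,y1,k,name):
    cv2.imwrite(name,cv2.resize(p[y0:y1,x0:x1,::-1],None,fx=k,fy=k,interpolation=cv2.INTER_CUBIC))
E
python3 - <<'E'
from h import *
p,d=env.read_camera("top"); P=cloud("top",d); np.save("P0.npy",P)
crop(p,145,180,335,300,4.2,"pics/c1.png")
def rect(name,u0,v0,u1,v1,z0,z1):
    Q=P[v0:v1,u0:u1].reshape(-1,3); Q=Q[(Q[:,2]>z0)&(Q[:,2]<z1)]
    r=cv2.minAreaRect(Q[:,:2].astype(np.float32)); print(name,len(Q),np.median(Q,0).round(1),r)
for u,v in [(200,290),(167,275),(230,208),(187,206),(310,228),(285,216)]: print(u,v,P[v,u].round(1))
rect("foot",298,200,330,255,7,20)
rect("board",165,180,275,230,65,80)
rect("block",165,180,275,230,95,125)
rect("plate",148,250,190,300,4,15)
rect("fin",148,250,190,300,60,95)
E
```

```text
200 290 [ 3.558e+02  1.520e+02 -2.000e-01]
167 275 [399.1 241.4  42.4]
230 208 [589.1  55.2  77.2]
187 206 [591.4 174.7 104.2]
310 228 [ 537.  -177.9   13.4]
285 216 [ 574.6 -103.2   10.9]
foot 827 [ 540.1 -184.2   12.1] ((541.5616455078125, -192.28274536132812), (157.46749877929688, 95.09609985351562), 4.806737899780273)
board 2332 [599.2  74.1  72.3] ((597.9613037109375, 83.56712341308594), (97.78272247314453, 270.1885070800781), 3.2474451065063477)
block 146 [593.4 177.1 106.8] ((593.4219360351562, 178.36849975585938), (22.797773361206055, 50.139892578125), 4.235558032989502)
plate 547 [403.1 242.8   7.4] ((402.5880126953125, 246.4573974609375), (147.55926513671875, 124.02348327636719), 1.6095058917999268)
fin 135 [403.3 246.3  82.3] ((404.5350341796875, 248.67437744140625), (21.334367752075195, 43.40126037597656), 71.28721618652344)
```

View pics/c1.png

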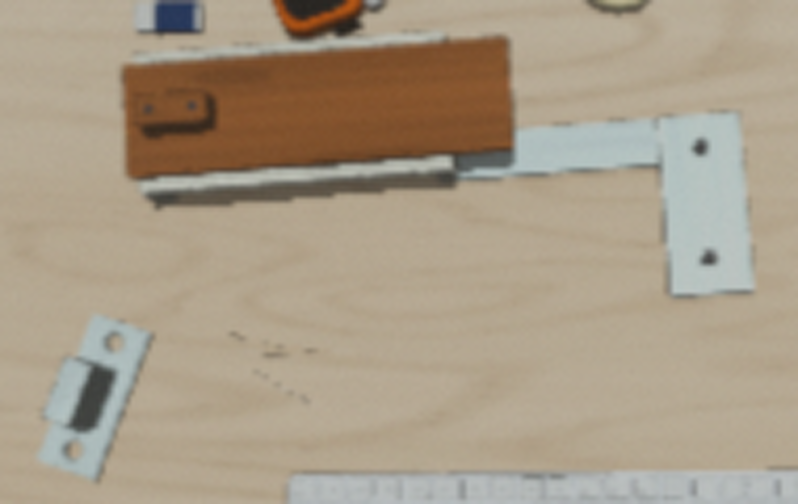

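```bash
python3 - <<'E'
from h import *
px=lambda x,y:(145+(x+.5)/4.2-.5,180+(y+.5)/4.2-.5)
def pts(n,l,z): return np.array([at_z(n,*px(*q),z)[:2] for q in l])
def rep(name,Q):
    e=[np.linalg.norm(Q[i]-Q[i-1]).round(1) for i in range(len(Q))]
    print(name,Q.mean(0).round(1),"sides",e)
    for i in range(len(Q)): dd=Q[i]-Q[i-1]; print("   ang",np.degrees(np.arctan2(dd[1],dd[0])).round(1))
rep("foot",pts("top",[(660,118),(740,113),(754,290),(672,296)],12))
rep("pins",pts("top",[(700,147),(709,258)],33))
rep("board",pts("top",[(123,66),(509,37),(514,151),(128,178)],72))
rep("holes",pts("top",[(114,342),(73,450)],8))
rep("plate",pts("top",[(98,315),(153,333),(98,480),(38,458)],8))
rep("bench front",pts("top",[(145,187),(455,161)],60))
P=np.load("P0.npy")
def rect(name,u0,v0,u1,v1,z0,z1):
    Q=P[v0:v1,u0:u1].reshape(-1,3); Q=Q[(Q[:,2]>z0)&(Q[:,2]<z1)]; m=np.zeros((420,560),np.uint8)
    S=((P[...,2]>z0)&(P[...,2]<z1)).astype(np.uint8); m[v0:v1,u0:u1]=S[v0:v1,u0:u1]; m=cv2.morphologyEx(m,cv2.MORPH_OPEN,np.ones((3,3)))
    z=np.median(P[m>0][:,2]); v,u=np.nonzero(m)
    X=np.array([at_z("top",a,b,z)[:2] for a,b in zip(u,v)],np.float32)
    print(name,len(X),z.round(1),cv2.minAreaRect(X), X.mean(0))
rect("foot",298,200,330,255,8,17)
rect("board",165,180,275,230,67,80)
rect("fin",148,250,190,300,70,95)
rect("block",165,180,275,230,95,125)
print(P[200:256:4,316,2].round(1)); 
E
```

```text
foot [ 536.8 -186.4] sides [np.float64(128.6), np.float64(57.7), np.float64(127.9), np.float64(58.3)]
   ang 3.0
   ang -87.0
   ang -176.7
   ang 93.7
pins [ 534.9 -184.2] sides [np.float64(79.1), np.float64(79.1)]
   ang 3.6
   ang -176.4
board [598.4  84. ] sides [np.float64(79.3), np.float64(270.3), np.float64(80.6), np.float64(267.7)]
   ang 4.3
   ang -86.3
   ang -177.6
   ang 93.5
holes [404.  250.6] sides [np.float64(80.5), np.float64(80.5)]
   ang -19.4
   ang 160.6
plate [403.7 248.2] sides [np.float64(108.1), np.float64(42.0), np.float64(109.3), np.float64(45.9)]
   ang -21.3
   ang -108.3
   ang 160.7
   ang 70.1
bench front [553.8  97.9] sides [np.float64(216.9), np.float64(216.9)]
   ang 94.3
   ang -85.7
foot 397 12.2 ((537.1812744140625, -186.45565795898438), (125.62510681152344, 54.966739654541016), 4.320172309875488) [ 542.5638  -184.08755]
board 2110 72.5 ((599.4663696289062, 82.93394470214844), (80.63145446777344, 268.96923828125), 3.8270013332366943) [599.6731   75.75011]
fin 123 82.7 ((404.0422668457031, 247.223876953125), (23.065689086914062, 43.58762741088867), 69.70430755615234) [403.84622 247.61368]
block 144 106.8 ((592.8841552734375, 177.2579345703125), (23.157535552978516, 51.44659423828125), 4.2065043449401855) [593.0101  177.53499]
[-1.5 -3.9 15.  12.9  8.  18.4  9.5 14.7 12.6 21.   7.7 15.  12.9  1.3]
```

Measurements agree: pin_mid is about (537,-186), bench yaw 3.8°, gauge (404,248) with its long axis at 160.5°, and the board is centred with roughly 45 mm overhang. Moving over the gauge.

Units first: shifts go in shares of 20 cm and turns go in shares of 2 rad. So -130 mm / 200 = -0.65, -115 mm / 200 = -0.575, -0.097 rad / 2 = -0.0485.

```bash
cat >> h.py <<'E'
def go(x,y,z,yaw=None):
    s=env.state(); M=R.from_euler('xyz',s["tcp_rot"]).as_matrix(); y0=s["tcp_rot"][2]
    d=M.T@(np.array([x,y,z])-s["eef_pos"]); print("t",round(s["t"],2),"pos",s["eef_pos"].round(1),"rot",s["tcp_rot"].round(4),"->",d.round(1),"turn",None if yaw is None else round(-((yaw-y0+np.pi)%(2*np.pi)-np.pi),4),"F",s["ft_force"].round(1))
E
```

Request:
tcp_steps(motion={"tx": [-0.13,-0.26,-0.39,-0.52,-0.65],"ty": [-0.115,-0.23,-0.345,-0.46,-0.575],"tz": [0,0,0,0,0],"rz": [-0.01,-0.02,-0.03,-0.04,-0.0485],"finger_gap": [1,1,1,1,1]})

```text
t: 0.57
eef_pos: [334.1, 405.3, 214.5]
tcp_rot: [-3.141, -0.0, 2.802]
ft_force: [-0.4, 0.5, 0.0]
opening: 0.997
grip_force: 0.0
```

```bash
python3 -c "
from h import *
go(404,248,130,np.radians(160.5))"
```

```text
t 0.57 pos [334.1 405.3 214.5] rot [-3.1414e+00 -1.0000e-04  2.8022e+00] -> [-118.3 -125.    84.5] turn 0.001 F [-0.4  0.5  0. ]
```

Converted, -125 mm / 200 = -0.625, -118 mm / 200 = -0.59.

Request:
tcp_steps(motion={"tx": [-0.12,-0.24,-0.355,-0.475,-0.59],"ty": [-0.125,-0.25,-0.375,-0.5,-0.625],"tz": [0,0.05,0.15,0.275,0.42],"rz": [0,0,0,0,0],"finger_gap": [1,1,1,1,1]})

```text
t: 0.98
eef_pos: [402.9, 250.9, 133.2]
tcp_rot: [3.14, 0.002, 2.801]
ft_force: [0.6, 0.2, -0.8]
opening: 0.999
grip_force: 0.0
```

Request:
tcp_steps(motion={"tx": [0,0],"ty": [0,0],"tz": [0,0],"rz": [0,0],"finger_gap": [1,1]})

```text
t: 1.15
eef_pos: [402.3, 251.1, 132.3]
tcp_rot: [-3.14, -0.002, 2.798]
ft_force: [-0.1, 0.6, 0.3]
opening: 0.996
grip_force: 0.0
```

```bash
python3 - <<'E'
from h import *
go(404,248,45,np.radians(160.5))
p,d=env.read_camera("top"); crop(p,135,230,215,300,7,"pics/c2.png")
print(proj("top",[404,248,83]),proj("top",[404,248,8]))
E
```

```text
t 1.15 pos [402.3 251.1 132.3] rot [-3.1398e+00 -2.0000e-03  2.7976e+00] -> [-2.8 -2.1 87.3] turn -0.0036 F [-0.1  0.6  0.3]
[161.14196379 272.65954791] [167.75746438 273.83472346]
```

View pics/c2.png

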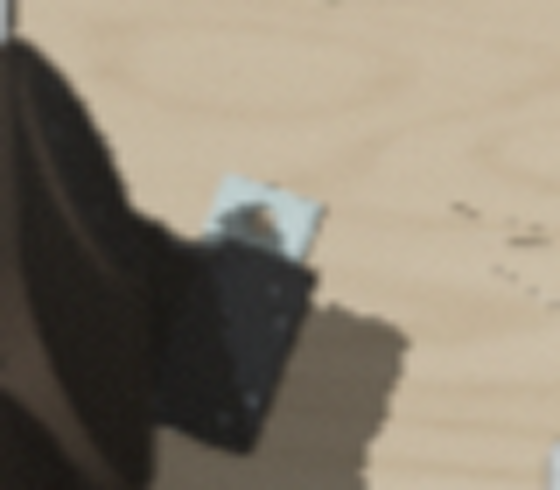

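The crop shows the gripper (dark) straddling the gauge, with only the plate's far end visible. Descending and gripping.

Converted, 87 mm / 200 = 0.435, 80 mm / 200 = 0.4.

Request:
tcp_steps(motion={"tx": [-0.005,-0.01,-0.01,-0.01,-0.01],"ty": [-0.005,-0.01,-0.01,-0.01,-0.01],"tz": [0.125,0.25,0.35,0.4,0.435],"rz": [0,0,0,0,0],"finger_gap": [1,1,1,1,1]})

```text
t: 1.62
eef_pos: [403.1, 251.1, 45.9]
tcp_rot: [3.141, 0.0, 2.802]
ft_force: [0.2, -0.5, -0.5]
opening: 0.998
grip_force: 0.0
```

Request:
tcp_steps(motion={"tx": [0,0,0,0,0],"ty": [0,0,0,0,0],"tz": [0,0,0,0,0],"rz": [0,0,0,0,0],"finger_gap": [0.1,0,0,0,0]})

```text
t: 2.03
eef_pos: [403.7, 250.1, 47.0]
tcp_rot: [3.141, 0.001, 2.801]
ft_force: [-0.8, 0.2, 0.1]
opening: 0.702
grip_force: 0.0
```

Request:
tcp_steps(motion={"tx": [0,0,0,0],"ty": [0,0,0,0],"tz": [0,0,0,0],"rz": [0,0,0,0],"finger_gap": [0,0,0,0]})

```text
t: 2.37
eef_pos: [403.4, 249.8, 46.3]
tcp_rot: [3.141, 0.0, 2.801]
ft_force: [-0.7, 1.1, 0.8]
opening: 0.426
grip_force: 0.0
```

```bash
python3 -c "
from h import *
go(404,248,100,np.radians(160.5))"
```

```text
t 2.37 pos [403.4 249.8  46.3] rot [3.1415 0.     2.8007] -> [ -1.2  -1.5 -53.7] turn -0.0006 F [-0.7  1.1  0.8]
```

Request:
tcp_steps(motion={"tx": [0,0,0,0,0],"ty": [0,0,0,0,0],"tz": [0,0,0,0,0],"rz": [0,0,0,0,0],"finger_gap": [0,0,0,0,0]})

```text
t: 2.78
eef_pos: [403.3, 249.8, 46.1]
tcp_rot: [-3.141, -0.0, 2.801]
ft_force: [-0.1, -0.4, -2.4]
opening: 0.208
grip_force: 30.0
```

```bash
python3 -c "
from h import *
go(537,-186,110,np.radians(183.8))"
```

```text
t 2.78 pos [403.3 249.8  46.1] rot [-3.1415e+00 -2.0000e-04  2.8007e+00] -> [-271.7 -366.   -63.9] turn -0.4072 F [-0.1 -0.4 -2.4]
```

Converted, -69 mm / 200 = -0.345, -64 mm / 200 = -0.32, -0.08 rad / 2 = -0.04.

Request:
tcp_steps(motion={"tx": [0,0,-0.05,-0.15,-0.255],"ty": [0,0,-0.07,-0.2,-0.345],"tz": [-0.075,-0.175,-0.275,-0.32,-0.32],"rz": [0,0,0,-0.02,-0.04],"finger_gap": [0,0,0,0,0]})

```text
t: 3.2
eef_pos: [429.1, 167.8, 112.0]
tcp_rot: [3.14, 0.003, 2.885]
ft_force: [0.6, -0.3, -2.3]
opening: 0.206
grip_force: 30.0
```

```bash
python3 -c "
from h import *
go(537,-186,110,np.radians(183.8))"
```

```text
t 3.2 pos [429.1 167.8 112. ] rot [3.1399e+00 3.0000e-03 2.8852e+00] -> [-194.  -314.9    2.1] turn -0.3227 F [ 0.6 -0.3 -2.3]
```

Converted, -157 mm / 200 = -0.785, -124 mm / 200 = -0.62, -0.16 rad / 2 = -0.08.

Request:
tcp_steps(motion={"tx": [-0.095,-0.19,-0.285,-0.38,-0.485],"ty": [-0.155,-0.31,-0.465,-0.62,-0.785],"tz": [0,0,0,0,0],"rz": [-0.015,-0.03,-0.045,-0.06,-0.08],"finger_gap": [0,0,0,0,0]})

```text
t: 3.62
eef_pos: [481.5, -10.5, 110.2]
tcp_rot: [3.141, -0.0, 3.042]
ft_force: [1.3, 1.2, -1.6]
opening: 0.211
grip_force: 30.0
```

```bash
python3 -c "
from h import *
go(537,-186,110,np.radians(183.8))"
```

```text
t 3.62 pos [481.5 -10.5 110.2] rot [ 3.1414e+00 -4.0000e-04  3.0423e+00] -> [-7.260e+01 -1.691e+02  1.000e-01] turn -0.1656 F [ 1.3  1.2 -1.6]
```

Converted, -169 mm / 200 = -0.845, -135 mm / 200 = -0.675, -0.166 rad / 2 = -0.083.

Request:
tcp_steps(motion={"tx": [-0.075,-0.15,-0.22,-0.29,-0.3625],"ty": [-0.17,-0.34,-0.51,-0.675,-0.845],"tz": [0,0,0,0,0],"rz": [-0.015,-0.03,-0.045,-0.065,-0.083],"finger_gap": [0,0,0,0,0]})

```text
t: 4.03
eef_pos: [536.7, -186.1, 110.0]
tcp_rot: [3.141, -0.0, -3.075]
ft_force: [0.9, 0.5, -2.4]
opening: 0.209
grip_force: 30.0
```

Request:
tcp_steps(motion={"tx": [0,0,0],"ty": [0,0,0],"tz": [0,0,0],"rz": [0,0,0],"finger_gap": [0,0,0]})

```text
t: 4.28
eef_pos: [536.1, -184.1, 109.8]
tcp_rot: [3.141, -0.001, -3.077]
ft_force: [-0.4, 0.5, -2.3]
opening: 0.208
grip_force: 30.0
```

```bash
python3 - <<'E'
from h import *
go(537,-186,110,np.radians(183.8))
p,d=env.read_camera("top"); q,_=env.read_camera("side")
a=cv2.resize(p[185:265,280:350,::-1],None,fx=5.7,fy=5.7,interpolation=2); u,v=proj("side",[537,-186,40]).astype(int); print(u,v)
b=cv2.resize(q[v-40:v+40,u-35:u+35,::-1],None,fx=5.7,fy=5.7,interpolation=2); cv2.imwrite("pics/c3.png",np.hstack([a,b]))
E
```

```text
t 4.28 pos [ 536.1 -184.1  109.8] rot [ 3.1407e+00 -1.2000e-03 -3.0773e+00] -> [-0.7 -2.  -0.2] turn -0.002 F [-0.4  0.5 -2.3]
300 216
```

View pics/c3.png

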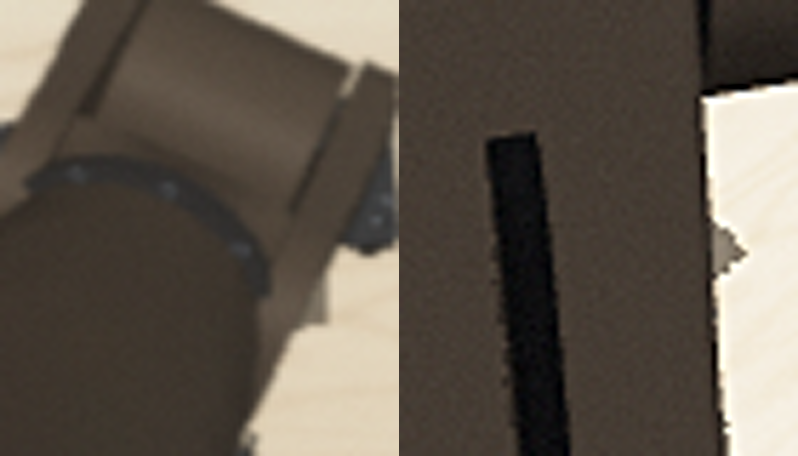

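The arm hides the gauge in both views. I'll refine the pin position from the saved first pictures instead.

```bash

python3 - <<'E'
from h import *
a=cv2.imread("pics/top0.png")[203:255,296:331]; b=cv2.imread("pics/side0.png")
print(proj("side",[537,-186,12]))
b=b[197:249,278:323]
cv2.imwrite("pics/c4.png",np.hstack([cv2.resize(a,None,fx=10,fy=10,interpolation=2),cv2.resize(b,None,fx=10,fy=10,interpolation=2)]))
E
```

```text
[299.59577167 221.21618609]
```

View pics/c4.png

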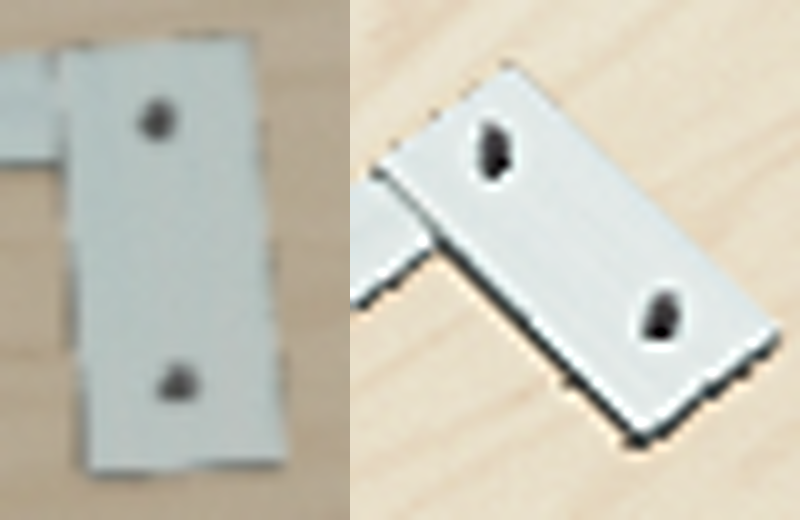

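```bash

python3 - <<'E'
from h import *
def rep(n,o,l,z):
    Q=np.array([at_z(n,o[0]+(x+.5)/10-.5,o[1]+(y+.5)/10-.5,z)[:2] for x,y in l]); 
    print(n,Q.mean(0).round(1),[np.linalg.norm(Q[i]-Q[i-1]).round(1) for i in range(len(Q))],[np.degrees(np.arctan2(*(Q[i]-Q[i-1])[::-1])).round(1) for i in range(len(Q))])
rep("top",(296,203),[(62,45),(252,37),(284,462),(90,472)],12)
rep("side",(278,197),[(158,65),(30,163),(295,432),(427,328)],12)
rep("top",(296,203),[(157,120),(179,383)],23)
rep("side",(278,197),[(144,152),(309,317)],23)
# gauge in top0: refine holes & board-end
E
```

```text
top [ 537.7 -186.2] [np.float64(129.6), np.float64(57.5), np.float64(129.0), np.float64(57.9)] [np.float64(2.9), np.float64(-88.2), np.float64(-176.9), np.float64(92.4)]
side [ 536.7 -187.9] [np.float64(128.5), np.float64(56.4), np.float64(127.6), np.float64(56.9)] [np.float64(4.0), np.float64(95.3), np.float64(-176.3), np.float64(-85.7)]
top [ 536.7 -184.6] [np.float64(79.3), np.float64(79.3)] [np.float64(3.8), np.float64(-176.2)]
side [ 535.2 -186. ] [np.float64(78.8), np.float64(78.8)] [np.float64(3.7), np.float64(-176.3)]
```

Converted, 26 mm / 200 = 0.13, 22 mm / 200 = 0.11, -0.001 rad / 2 = -0.0005.

Request:
tcp_steps(motion={"tx": [0,0,0,0,0],"ty": [-0.005,-0.005,-0.005,-0.005,-0.005],"tz": [0.04,0.08,0.11,0.13,0.13],"rz": [-0.0005,-0.0005,-0.0005,-0.0005,-0.0005],"finger_gap": [0,0,0,0,0]})

```text
t: 4.8
eef_pos: [536.4, -184.9, 83.0]
tcp_rot: [3.141, -0.002, -3.075]
ft_force: [0.3, 0.4, -2.0]
opening: 0.205
grip_force: 30.0
```

Request:
tcp_steps(motion={"tx": [0,0,0,0,0],"ty": [0,0,0,0,0],"tz": [0.01,0.02,0.03,0.035,0.035],"rz": [0,0,0,0,0],"finger_gap": [0,0,0,0,0]})

```text
t: 5.22
eef_pos: [536.8, -185.4, 77.1]
tcp_rot: [3.141, -0.0, -3.075]
ft_force: [0.1, -0.1, -2.6]
opening: 0.207
grip_force: 30.0
```

```bash
python3 -c "
from h import *
go(536,-185,58.1,np.radians(183.8));print(env.state()['moment'])"
```

```text
t 5.22 pos [ 536.8 -185.4   77.1] rot [ 3.1414e+00 -1.0000e-04 -3.0754e+00] -> [ 0.7  0.4 19. ] turn -0.0001 F [ 0.1 -0.1 -2.6]
[0.0786224  0.04505905 0.01696229]
```

Converted, 3 mm / 200 = 0.015, 2 mm / 200 = 0.01.

Request:
tcp_steps(motion={"tx": [0,0,0,0],"ty": [0,0,0,0],"tz": [0.005,0.01,0.015,0.015],"rz": [0,0,0,0],"finger_gap": [0,0,0,0]})

```text
t: 5.55
eef_pos: [536.8, -185.4, 74.1]
tcp_rot: [3.142, 0.0, -3.075]
ft_force: [-0.5, -0.8, -1.4]
opening: 0.207
grip_force: 30.0
```

Request:
tcp_steps(motion={"tx": [0,0,0,0],"ty": [0,0,0,0],"tz": [0.005,0.01,0.015,0.015],"rz": [0,0,0,0],"finger_gap": [0,0,0,0]})

```text
t: 5.88
eef_pos: [536.9, -186.0, 71.4]
tcp_rot: [-3.14, 0.0, -3.075]
ft_force: [-1.8, -7.9, -0.7]
opening: 0.206
grip_force: 30.0
```

```bash
python3 -c "
from h import *
go(536,-185,58.1,np.radians(183.8));print(env.state()['moment'])"
```

```text
t 5.88 pos [ 536.9 -186.    71.4] rot [-3.1405e+00  4.0000e-04 -3.0750e+00] -> [ 0.8  1.1 13.3] turn 0.0002 F [-1.8 -7.9 -0.7]
[-1.38451202  0.47535664  0.01264897]
```

Converted, 2 mm / 200 = 0.01, -1.2 mm / 200 = -0.006.

Request:
tcp_steps(motion={"tx": [0.001,0.001,0.001,0.001,0.001],"ty": [-0.006,-0.006,-0.006,-0.006,-0.006],"tz": [0,0,0.005,0.01,0.01],"rz": [0,0,0,0,0],"finger_gap": [0,0,0,0,0]})

```text
t: 6.3
eef_pos: [536.6, -186.5, 69.0]
tcp_rot: [3.141, -0.0, -3.075]
ft_force: [-1.1, -2.6, -1.9]
opening: 0.21
grip_force: 30.0
```

```bash
python3 -c "
from h import *
go(536,-185,58.1,np.radians(183.8));print(env.state()['moment'])"
```

```text
t 6.3 pos [ 536.6 -186.5   69. ] rot [ 3.1414e+00 -1.0000e-04 -3.0754e+00] -> [ 0.5  1.6 10.9] turn -0.0001 F [-1.1 -2.6 -1.9]
[-0.40886448  0.13111375  0.02802524]
```

Converted, 4 mm / 200 = 0.02, 3 mm / 200 = 0.015.

Request:
tcp_steps(motion={"tx": [0.001,0.001,0.001,0.001,0.001],"ty": [-0.0025,-0.003,-0.003,-0.003,-0.003],"tz": [0.005,0.01,0.015,0.02,0.02],"rz": [0,0,0,0,0],"finger_gap": [0,0,0,0,0]})

```text
t: 6.72
eef_pos: [536.5, -187.1, 65.0]
tcp_rot: [3.141, -0.0, -3.075]
ft_force: [-0.8, -0.2, -2.8]
opening: 0.21
grip_force: 30.0
```

```bash
python3 -c "
from h import *
go(536,-185,58.1,np.radians(183.8));print(env.state()['moment'])"
```

```text
t 6.72 pos [ 536.5 -187.1   65. ] rot [ 3.1412e+00 -2.0000e-04 -3.0754e+00] -> [0.3 2.1 6.9] turn -0.0002 F [-0.8 -0.2 -2.8]
[ 0.08448179 -0.00428667  0.02794687]
```

Converted, 6 mm / 200 = 0.03, 4.5 mm / 200 = 0.0225.

Request:
tcp_steps(motion={"tx": [0.001,0.001,0.001,0.001,0.001],"ty": [-0.0015,-0.0015,-0.0015,-0.0015,-0.0015],"tz": [0.0075,0.015,0.0225,0.03,0.03],"rz": [0,0,0,0,0],"finger_gap": [0,0,0,0,0]})

```text
t: 7.13
eef_pos: [536.2, -187.4, 58.9]
tcp_rot: [3.141, -0.0, -3.075]
ft_force: [-0.7, 0.0, -1.8]
opening: 0.205
grip_force: 30.0
```

Request:
tcp_steps(motion={"tx": [0,0,0],"ty": [0,0,0],"tz": [0.0035,0.006,0.006],"rz": [0,0,0],"finger_gap": [0,0,0]})

```text
t: 7.38
eef_pos: [536.4, -187.5, 58.0]
tcp_rot: [3.142, 0.0, -3.075]
ft_force: [-0.1, -0.1, -2.0]
opening: 0.206
grip_force: 30.0
```

```bash
python3 -c "
from h import *
go(536,-185,58.1,np.radians(183.8));print(env.state()['moment'])"
```

```text
t 7.38 pos [ 536.4 -187.5   58. ] rot [ 3.1415e+00  1.0000e-04 -3.0754e+00] -> [ 0.2  2.5 -0.1] turn -0.0001 F [-0.1 -0.1 -2. ]
[ 0.04754294  0.00310134 -0.01301932]
```

Not in contact yet; pressing down in small steps.

Converted, 0.8 mm / 200 = 0.004, 0.4 mm / 200 = 0.002.

Request:
tcp_steps(motion={"tx": [0,0,0],"ty": [0,0,0],"tz": [0.002,0.004,0.004],"rz": [0,0,0],"finger_gap": [0,0,0]})

```text
t: 7.63
eef_pos: [536.4, -187.5, 57.9]
tcp_rot: [-3.141, 0.0, -3.075]
ft_force: [-1.0, 1.2, 6.2]
opening: 0.208
grip_force: 30.0
```

Request:
tcp_steps(motion={"tx": [0,0,0],"ty": [0,0,0],"tz": [0.002,0.004,0.004],"rz": [0,0,0],"finger_gap": [0,0,0]})

```text
t: 7.88
eef_pos: [536.4, -187.4, 57.9]
tcp_rot: [-3.141, 0.001, -3.075]
ft_force: [-4.7, 2.9, 14.3]
opening: 0.214
grip_force: 30.0
```

```bash
python3 -c "
from h import *
print(env.state()['moment'])"
```

```text
[3.96238559e-01 9.72585330e-01 7.31149361e-04]
```

Request:
tcp_steps(motion={"tx": [0,0,0,0,0],"ty": [0,0,0,0,0],"tz": [-0.005,-0.005,-0.005,-0.005,-0.005],"rz": [0,0,0,0,0],"finger_gap": [0,0.3,0.6,0.8,0.8]})

```text
t: 8.3
eef_pos: [536.4, -187.5, 57.3]
tcp_rot: [3.141, 0.0, -3.075]
ft_force: [-0.4, -0.2, 0.2]
opening: 0.43
grip_force: 0.0
```

Request:
tcp_steps(motion={"tx": [0,0,0,0,0],"ty": [0,0,0,0,0],"tz": [0,0,0,0,0],"rz": [0,0,0,0,0],"finger_gap": [0.8,0.8,0.8,0.8,0.8]})

```text
t: 8.72
eef_pos: [536.4, -187.5, 57.4]
tcp_rot: [3.141, 0.0, -3.075]
ft_force: [-0.1, -0.2, 0.4]
opening: 0.771
grip_force: 0.0
```

Request:
tcp_steps(motion={"tx": [0,0,0,0,0],"ty": [0,0,0,0,0],"tz": [-0.05,-0.15,-0.3,-0.475,-0.65],"rz": [0,0,0,0,0],"finger_gap": [0.8,0.8,0.8,0.8,0.8]})

```text
t: 9.13
eef_pos: [535.9, -187.3, 189.4]
tcp_rot: [3.141, -0.001, -3.075]
ft_force: [0.6, -0.5, 0.1]
opening: 0.796
grip_force: 0.0
```

```bash
python3 -c "
from h import *
go(593,177.3,180,np.radians(183.8))"
```

```text
t 9.13 pos [ 535.9 -187.3  189.4] rot [ 3.1412e+00 -5.0000e-04 -3.0754e+00] -> [-81.1 360.    9.5] turn -0.0001 F [ 0.6 -0.5  0.1]
```

Converted, 120 mm / 200 = 0.6, 96 mm / 200 = 0.48, 0.6 rad / 2 = 0.3.

Request:
tcp_steps(motion={"tx": [-0.025,-0.05,-0.075,-0.1,-0.125],"ty": [0.12,0.24,0.36,0.48,0.6],"tz": [0,0,0,0,0],"rz": [0.06,0.12,0.18,0.24,0.3],"finger_gap": [0.8,0.8,0.8,0.8,0.8]})

```text
t: 9.55
eef_pos: [553.3, -65.0, 188.4]
tcp_rot: [3.141, 0.001, 2.602]
ft_force: [0.0, 0.7, 0.5]
opening: 0.8
grip_force: 0.0
```

```bash
python3 - <<'E'
from h import *
p,d=env.read_camera("top"); q,_=env.read_camera("side")
P=cloud("top",d)
a=cv2.resize(p[195:265,290:340,::-1],None,fx=7,fy=7,interpolation=2); u,v=proj("side",[537,-186,30]).astype(int)
b=cv2.resize(q[v-35:v+35,u-30:u+30,::-1],None,fx=7,fy=7,interpolation=2); cv2.imwrite("pics/c5.png",np.hstack([a,b]))
go(593,177.3,150,np.radians(93.8))
E
```

```text
t 9.65 pos [553.4 -63.5 188.3] rot [3.1410e+00 4.0000e-04 2.6052e+00] -> [ 89.1 227.1  38.4] turn 0.9681 F [-0.8 -0.9  0.8]
```

View pics/c5.png

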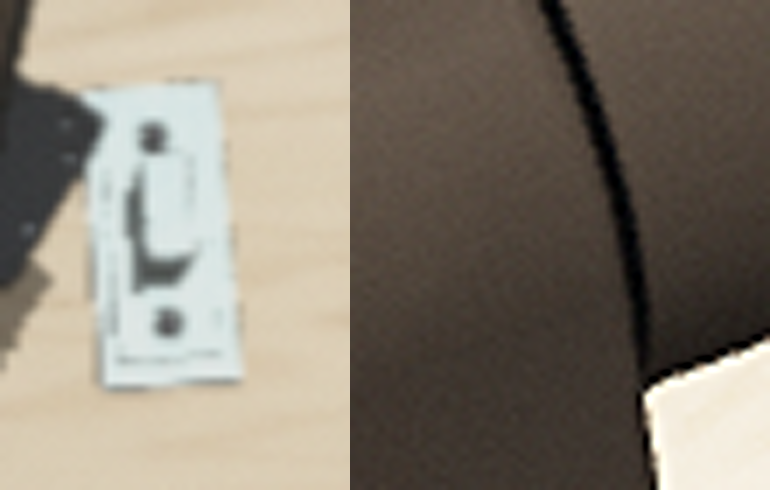

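The gauge sits on both pins with its fin upright, at crop (170,200), so it is seated. Moving on to the grip block.

Converted, 130 mm / 200 = 0.65, 104 mm / 200 = 0.52, 0.56 rad / 2 = 0.28.

Request:
tcp_steps(motion={"tx": [0.05,0.1,0.155,0.205,0.255],"ty": [0.13,0.26,0.39,0.52,0.65],"tz": [0,0,0,0,0],"rz": [0.055,0.11,0.165,0.22,0.28],"finger_gap": [0.8,0.8,0.8,0.8,0.8]})

```text
t: 10.07
eef_pos: [575.7, 72.3, 188.1]
tcp_rot: [3.141, 0.0, 2.045]
ft_force: [1.1, 0.1, 0.2]
opening: 0.798
grip_force: 0.0
```

```bash
python3 -c "
from h import *
go(593,177.3,150,np.radians(93.8))"
```

```text
t 10.07 pos [575.7  72.3 188.1] rot [3.1412e+00 3.0000e-04 2.0447e+00] -> [85.5 63.3 38.1] turn 0.4076 F [1.1 0.1 0.2]
```

Converted, 85 mm / 200 = 0.425, 69 mm / 200 = 0.345, 0.407 rad / 2 = 0.2035.

Request:
tcp_steps(motion={"tx": [0.085,0.175,0.26,0.345,0.425],"ty": [0.065,0.13,0.195,0.255,0.315],"tz": [0,0,0.025,0.1,0.19],"rz": [0.05,0.1,0.15,0.2035,0.2035],"finger_gap": [0.8,0.8,0.8,0.8,0.8]})

```text
t: 10.48
eef_pos: [593.3, 176.8, 150.6]
tcp_rot: [3.139, -0.0, 1.637]
ft_force: [-0.8, 0.1, -0.5]
opening: 0.799
grip_force: 0.0
```

Request:
tcp_steps(motion={"tx": [0,0],"ty": [0,0],"tz": [0,0],"rz": [0,0],"finger_gap": [0.8,0.8]})

```text
t: 10.65
eef_pos: [592.3, 176.2, 149.1]
tcp_rot: [-3.14, 0.0, 1.644]
ft_force: [0.0, -0.0, 0.6]
opening: 0.796
grip_force: 0.0
```

```bash
python3 -c "
from h import *
go(593,177.3,78,np.radians(93.8))"
```

```text
t 10.65 pos [592.3 176.2 149.1] rot [-3.1401e+00  3.0000e-04  1.6443e+00] -> [ 1.1  0.9 71.1] turn 0.0072 F [ 0.  -0.   0.6]
```

Converted, 71 mm / 200 = 0.355, 66 mm / 200 = 0.33.

Request:
tcp_steps(motion={"tx": [0.005,0.005,0.005,0.005,0.005],"ty": [0,0,0,0,0],"tz": [0.1,0.2,0.28,0.33,0.355],"rz": [0,0,0,0,0],"finger_gap": [0.8,0.7,0.6,0.5,0.4]})

```text
t: 11.07
eef_pos: [592.5, 176.1, 78.1]
tcp_rot: [-3.141, 0.0, 1.641]
ft_force: [0.2, -1.0, -0.7]
opening: 0.577
grip_force: 0.0
```

Request:
tcp_steps(motion={"tx": [0,0,0,0,0],"ty": [0,0,0,0,0],"tz": [0,0,0,0,0],"rz": [0,0,0,0,0],"finger_gap": [0.3,0,0,0,0]})

```text
t: 11.48
eef_pos: [592.7, 177.3, 79.2]
tcp_rot: [3.141, -0.0, 1.641]
ft_force: [-1.5, -0.9, 7.3]
opening: 0.233
grip_force: 30.0
```

Request:
tcp_steps(motion={"tx": [0,0,0,0,0],"ty": [0,0,0,0,0],"tz": [0,0,0,0,0],"rz": [0,0,0,0,0],"finger_gap": [0,0,0,0,0]})

```text
t: 11.9
eef_pos: [592.7, 177.3, 79.2]
tcp_rot: [3.141, -0.0, 1.641]
ft_force: [-1.6, -0.5, 6.8]
opening: 0.23
grip_force: 30.0
```

```bash
python3 -c "
from h import *
s=env.state();print(s['moment'])
go(593,177.3,78,np.radians(93.8))"
```

```text
[-0.18045804  0.39737479 -0.20626088]
t 11.9 pos [592.7 177.3  79.2] rot [ 3.1407e+00 -2.0000e-04  1.6407e+00] -> [-0.   0.3  1.2] turn 0.0036 F [-1.6 -0.5  6.8]
```

Converted, -22 mm / 200 = -0.11, -18 mm / 200 = -0.09.

Request:
tcp_steps(motion={"tx": [-0.01,-0.03,-0.06,-0.09,-0.11],"ty": [0,0,0,0,0],"tz": [0,0,0,0,0],"rz": [0,0,0,0,0],"finger_gap": [0,0,0,0,0]})

```text
t: 12.32
eef_pos: [594.3, 155.7, 79.2]
tcp_rot: [3.14, -0.001, 1.641]
ft_force: [-0.7, 5.4, 4.6]
opening: 0.23
grip_force: 30.0
```

Request:
tcp_steps(motion={"tx": [-0.02,-0.05,-0.08,-0.11,-0.13],"ty": [0,0,0,0,0],"tz": [0,0,0,0,0],"rz": [0,0,0,0,0],"finger_gap": [0,0,0,0,0]})

```text
t: 12.73
eef_pos: [596.2, 129.7, 79.2]
tcp_rot: [3.14, -0.001, 1.641]
ft_force: [-0.1, 5.1, 5.7]
opening: 0.231
grip_force: 30.0
```

```bash
python3 -c "
from h import *
go(592.7+.0663*129.5,177.3-.9978*129.5,79.2,np.radians(94))"
```

```text
t 12.73 pos [596.2 129.7  79.2] rot [ 3.1402e+00 -9.0000e-04  1.6408e+00] -> [-81.7  -0.6  -0.1] turn 0.0001 F [-0.1  5.1  5.7]
```

Converted, -26 mm / 200 = -0.13, -22 mm / 200 = -0.11.

Request:
tcp_steps(motion={"tx": [-0.02,-0.05,-0.08,-0.11,-0.13],"ty": [0,0,-0.0005,-0.001,-0.001],"tz": [0,0,0,0,0],"rz": [0,0,0,0,0],"finger_gap": [0,0,0,0,0]})

```text
t: 13.15
eef_pos: [597.8, 103.7, 79.2]
tcp_rot: [3.14, -0.001, 1.641]
ft_force: [-0.5, 5.4, 5.2]
opening: 0.231
grip_force: 30.0
```

Request:
tcp_steps(motion={"tx": [-0.02,-0.05,-0.08,-0.11,-0.13],"ty": [0,0,-0.0005,-0.001,-0.001],"tz": [0,0,0,0,0],"rz": [0,0,0,0,0],"finger_gap": [0,0,0,0,0]})

```text
t: 13.57
eef_pos: [599.4, 77.8, 79.2]
tcp_rot: [3.14, -0.001, 1.641]
ft_force: [-0.3, 4.8, 4.9]
opening: 0.233
grip_force: 30.0
```

Request:
tcp_steps(motion={"tx": [-0.02,-0.05,-0.075,-0.09,-0.1],"ty": [0,0,0,0,0],"tz": [0,0,0,0,0],"rz": [0,0,0,0,0],"finger_gap": [0,0,0,0,0]})

```text
t: 13.98
eef_pos: [600.8, 57.9, 79.2]
tcp_rot: [3.14, -0.001, 1.641]
ft_force: [-0.4, 6.3, 6.3]
opening: 0.232
grip_force: 30.0
```

```bash
python3 - <<'E'
from h import *
go(592.7+.0663*129.5,177.3-.9978*129.5,79.2,np.radians(94))
p,d=env.read_camera("top"); crop(p,230,175,350,265,6,"pics/c6.png")
E
```

```text
t 13.98 pos [600.8  57.9  79.2] rot [ 3.1403e+00 -8.0000e-04  1.6406e+00] -> [-9.8 -0.2  0. ] turn -0.0 F [-0.4  6.3  6.3]
```

View pics/c6.png

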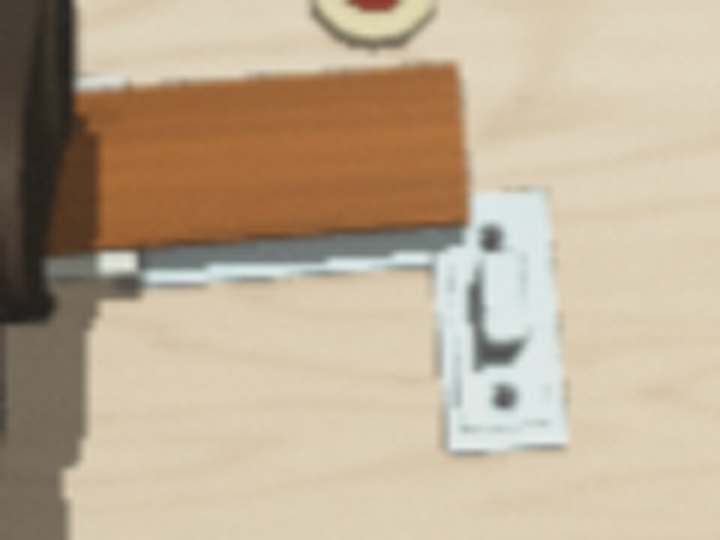

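The board's leading end runs from (457,63) to (467,222), with the fin's top at about (484–530, 250–340) and the holes at (490,237) and (504,397). I'll compute the remaining distance.

```bash

python3 - <<'E'
from h import *
f=lambda x,y,z:at_z("top",230+(x+.5)/6-.5,175+(y+.5)/6-.5,z)[:2]
e=np.array([-.0663,.9978]); x=np.array([.9978,.0663])
E=[f(457,63,72),f(467,222,72)]
print("end",[(q@e).round(1) for q in E],"x",[(q@x).round(1) for q in E])
F=[f(*q,95) for q in [(484,253),(525,250),(530,335),(490,340)]]
print("fin",[(q@e).round(1) for q in F],[(q@x).round(1) for q in F])
F=[f(*q,20) for q in [(490,189),(549,190),(567,445),(450,452),(436,262)]]
print("plate",[(q@e).round(1) for q in F],[(q@x).round(1) for q in F])
H=[f(*q,27) for q in [(490,237),(504,397)]]
print("pins",[(q@e).round(1) for q in H])
E
```

```text
end [np.float64(-208.7), np.float64(-207.1)] x [np.float64(643.3), np.float64(564.6)]
fin [np.float64(-213.0), np.float64(-232.5), np.float64(-231.4), np.float64(-212.4)] [np.float64(545.2), np.float64(545.2), np.float64(504.5), np.float64(503.6)]
plate [np.float64(-222.1), np.float64(-251.5), np.float64(-249.3), np.float64(-191.5), np.float64(-192.1)] [np.float64(589.1), np.float64(586.3), np.float64(458.1), np.float64(459.0), np.float64(554.3)]
pins [np.float64(-219.7), np.float64(-220.0)]
```

Request:
tcp_steps(motion={"tx": [-0.01,-0.025,-0.045,-0.055,-0.06],"ty": [0,0,0,0,0],"tz": [0,0,0,0,0],"rz": [0,0,0,0,0],"finger_gap": [0,0,0,0,0]})

```text
t: 14.45
eef_pos: [601.7, 46.0, 79.3]
tcp_rot: [3.14, -0.001, 1.641]
ft_force: [-0.5, 5.6, 6.4]
opening: 0.231
grip_force: 30.0
```

Request:
tcp_steps(motion={"tx": [0,0,0,0,0],"ty": [0,0,0,0,0],"tz": [0,0,0,0,0],"rz": [0,0,0,0,0],"finger_gap": [0,0,0,0,0]})

```text
t: 14.87
eef_pos: [601.7, 45.9, 79.2]
tcp_rot: [3.14, -0.0, 1.641]
ft_force: [-0.5, 4.0, 5.6]
opening: 0.23
grip_force: 30.0
```

```bash
python3 - <<'E'
from h import *
print(env.state()['moment'])
p,d=env.read_camera("top"); q,d2=env.read_camera("side")
a=cv2.resize(p[175:265,265:345,::-1],None,fx=5,fy=5,interpolation=2)
b=cv2.resize(q[170:260,255:335,::-1],None,fx=5,fy=5,interpolation=2); cv2.imwrite("pics/c7.png",np.hstack([a,b]))
P=cloud("top",d)
for y in (-170,-130,-90,-50,-10):   # board top height along its length
    u,v=proj("top",[605-.066*(y+6),y,72]).astype(int); print(y,np.median(P[v-4:v+5,u-3:u+4,2]).round(1))
E
```

```text
[ 0.38211801  0.31121647 -0.10905607]
-170 72.7
-130 72.1
-90 72.2
-50 71.8
-10 71.9
```

View pics/c7.png

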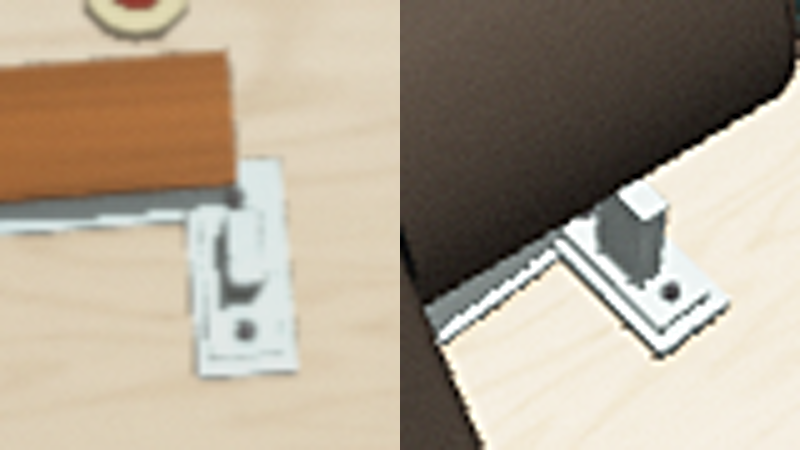

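Board level (top 72 mm all along). Leading end now at (227,50)–(237,185), fin top (228–265, 210–283). Final check of levelness with the fin.

```bash

python3 - <<'E'
from h import *
f=lambda x,y,z:at_z("top",265+(x+.5)/5-.5,175+(y+.5)/5-.5,z)[:2]
e=np.array([-.0663,.9978])
for n,z,l in [("end",72,[(228,50),(238,185)]),("fin",95,[(227,210),(262,207),(266,280),(231,284)]),("pins",27,[(234,199),(245,330)])]:
    print(n,[(f(*q,z)@e).round(1) for q in l])
p,d=env.read_camera("top");P=cloud("top",d)
Q=P[200:240,300:330].reshape(-1,3);Q=Q[(Q[:,2]>85)&(Q[:,2]<105)];print("fin depth",len(Q),np.median(Q[:,2]).round(1),np.percentile(Q[:,:2]@e,[5,50,95]).round(1))
hsv=cv2.cvtColor(p,cv2.COLOR_RGB2HSV);m=(hsv[...,1]>120)&(P[...,2]>66)&(P[...,2]<80);m[:,:280]=0;m[:180]=0;m[225:]=0
print("board end",np.percentile(P[m][:,:2]@e,[0,1,2]).round(1))
E
```

```text
end [np.float64(-221.8), np.float64(-220.9)]
fin [np.float64(-212.3), np.float64(-232.3), np.float64(-231.0), np.float64(-211.1)]
pins [np.float64(-220.1), np.float64(-220.1)]
fin depth 108 95.1 [-229.7 -221.1 -211.9]
board end [-219.6 -218.2 -217.4]
```

The board's end is at about -221, against a fin centre of about -221.5 that spans roughly ±10 mm. Fin top is at 95 mm, so the gauge is flush. Handing in.

```bash
python3 -c "
from cell import env
print(env.job_done())"
```

```text
the job is handed in; nothing more can be done
None
```

The job is handed in at about 15 s of robot time: the gauge is seated flush on its pins and released, and the board is slid out with its leading end within about 1 mm of the fin's centre, still gripped and level on the bench.

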